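Draw a stage plate's bolt holes into line with a drift and fit the bolt

TASK

The steel carrier plate on the heated stage is held by one bolt, but the hole at its other end is out of line, to one side or the other, with the hole in the foot beneath. Take the tapered drift from the rack, work it down through both holes until its collar sits on the plate, put the drift back upright in a rack hole, and fit the square-headed bolt in its place, fully home with its flange flat on the plate. Move the plate only with the drift, never with the hand; press gently, never over 40 N on the stage with drift or bolt, and leave everything else undisturbed.

Things in the scene. Friction and masses are not known exactly. Their poses are not given: they have to be found in the camera images.
- module: The heated stage, fixed to the bench: a 140 x 230 mm bench plate with a black heater block, and the steel carrier plate (118 x 212 x 8 mm, six round wells) on top, its underside 62 mm up. Origin: centre of its underside, on the bench; x along its 140 mm side, y along its 230 mm side, z up.
- pivot (a point): The bolt already fitted at module (0, +88 mm), at the height of the plate's top. The carrier plate swings stiffly about it (about 4 N moves the other end; it stays where it is put).
- foot_a: One of the module's two fixed dark steel feet, alike outside, 85 x 36 x 12 mm, top 62 mm above the bench, one under each end of the plate; a start decides which is at which end. Origin: centre of its underside; axes as the module's. Its straight through hole, 18 mm wide, is bored 7.5 mm off-centre along x, to one side; the pose does not show which. Free space below, 40 mm.
- foot_b: The other foot, alike outside. The one under the carrier_hole end is the one to bolt to; the one under the pivot is of no concern. On which side its hole lies is not told: feel for it with the drift, or look through the plate's hole.
- carrier_hole (a point): Centre of the upper mouth of the plate's open bolt hole, on its top face, 70 mm above the bench. Straight through hole 18 mm wide, 176 mm from the pivot. Axes turn with the plate: z up, y towards the pivot, x the way the hole swings. At the start the plate is about square on the module, so the foot's hole lies 5.4 to 9.6 mm from this hole towards +x or -x.
- drift: Tapered steel drift, 0.22 kg, upright in the rack. Origin: centre of its lower tip; z up along it. Tip 7 mm wide, tapering evenly to 17 mm at 36 mm, then straight to 57 mm; collar 28 mm wide from 57 to 62 mm; square handle 18 x 18 mm (faces along x and y), 62 to 110 mm. Home: collar on the plate, tip 57 mm below the plate's top.
- bolt: Unthreaded steel bolt, 0.16 kg, upright in the rack. Origin: centre of its lower tip; z up along it. Shank 16 mm wide (12 mm at the tip, full width from 4 mm) to 28 mm; flange 28 mm wide from 28 to 33 mm; square head 20 x 20 mm (faces along x and y), 33 to 65 mm. Home: flange on the plate, tip 28 mm below the plate's top.
- rack: Grey plastic rack, fixed, 200 x 60 x 62 mm high, with three through holes 22 mm wide, 60 mm apart along its x axis (x = -60, 0, 60 mm, y = 0), in which drift, bolt and dowel stand in any order, hanging by collar, flange or head on its top face. Origin: centre of its underside; z up.
- dowel: Plain dowel in the rack, leave alone: shank 12 mm wide, round head 27 mm wide, 20 mm high. Origin: its lower tip, 40 mm below the head.
- wellplate: Clear six-well plate on the bench, 86 x 128 x 20 mm, leave alone. Origin: centre of its underside.
- tweezers: Steel tweezers lying on the bench, 126 mm long, leave alone. Origin: middle, on the bench.
- hexkey: Dark steel hex key lying on the bench, 100 x 30 mm, 8 mm thick, leave alone. Origin: end of the long arm, on the bench; x along the arm.
- reagent: Amber bottle, 64 mm wide, 130 mm high, leave alone. Origin: centre of its underside.
- dish: Clear round dish, 88 mm wide, 12 mm high, leave alone. Origin: centre of its underside.
- loosescrew: Small cap screw lying on the bench, 30 mm long, head 14 mm wide, leave alone. Origin: under its middle.
Not all that is in view belongs to the job. Leave any red look-alike of the bolt alone.

How it is judged:
By the outcome, as a careful person would: the job done as asked, in the order asked, and still so for the second after the job is handed in, with the robot touching nothing.
It also fails if it takes over 72 s, if anything falls off the work surface, if the arm or the gripper's body presses on something with over 40 N, if the wrist force passes 120 N, or if a joint passes its speed limit or range.

ROBOT

A 7-joint arm with a two-finger parallel gripper is mounted at the origin on the work surface. World frame = base frame: x ahead of the robot, y to its left, z up, the work surface at z = 0. Lengths are in m, angles in rad, forces in N, time in s.
With the tool pointing down it reaches from about 0.4 to 0.9 m from the base axis. Payload 5.5 kg.
Tool frame: the origin (TCP) lies midway between the tips of the shut fingers; the grasp point (between the pads) lies 19 mm behind it; z points along the fingers, x is the direction in which the jaws open and shut, and the axes are right-handed (so a half turn about z gives the same grasp; the last joint's range is limited). The gripper opens to 85 mm and grips with 20 to 120 N. Pads are 22 mm wide; open, the fingers measure 114 mm over their backs; the gripper's body (76 mm by 85 mm) begins 54 mm behind the grasp point. The pads swing forward as they close: fully open they stand 13 mm farther back than shut.
Start: joints at [1.545, 0.501, -0.427, 1.55, 0.221, 1.138, -0.21], TCP at [0.185, -0.623, 0.231] pointing down, gripper open.
Joint ranges: [-2.88, 2.88], [-0.31, 2.03], [-1.54, 1.56], [0.2, 2.42], [-1.41, 4.55], [0.19, 2.02], [-2.57, 2.57]. Speed limits (rad/s): [2.57, 2.57, 3.14, 3.14, 3.14, 3.14, 3.14].

INTERFACE

Orientations are given as a rotation vector (axis times angle).
In Python, from cell import telemetry, cams, finish_job gives the robot as it stands.
- The arm moves only by the tool arm_command, never from a script. Its argument "increments" is a list of rows, each a list of 7 numbers: the closure, from 0 (fully open) to 1 (shut), then the shift along the tool's x, y, z in m, then the turn, a rotation vector about the tool's x, y, z in rad. In form: [[gripper, x, y, z, rx, ry, rz], ...]. A call has exactly 10 rows; each row shifts and turns the commanded pose from where the row before left it, along the tool's axes as they then stand; what a row does not reach is not made up. A row lasts 1/8 s, in which the tool goes at most 62.5 mm and 10.7 degrees, less where a joint would pass 70% of its speed; a pose out of reach is approached as far as the arm can. A call is refused whole if a number of a shift passes 0.0625 or a number of a turn 0.188, either way. A call with a gripper value outside its range is refused whole. The fingers move at their own pace and stop on an object; "force" is the grip in N (left out, the last holds). Time passes only in rows, so rows that do not move let the fingers close, or fill a call up. It gives the time, the measured TCP pose, the force and the opening at its end, in the units of the state.
- telemetry.get_obs(): the state, without advancing time (a new reading comes with each control period).
- cams.camera(name): name is "scene" or "top" or "wrist"; returns a dict with "img" (480x640x3 uint8, blue, green, red), "depth" (480x640 float32, m along the optical axis (not along the pixel's ray), 0 where there is no reading), "mtx" (3x3 intrinsics, pixels), "rvec" (rotation vector, rad) and "tvec" (3), from world to camera coordinates, as OpenCV has them; the wrist camera has in their place "hand_eye" (4x4, takes a point from camera to tool coordinates, whose origin is the TCP and whose axes are the tool frame's). Camera axes: x right, y down, z forward; pixel columns grow to the right and rows downward; lengths in m; the calibration is good to about 2 mm. The wrist camera is an equidistant fisheye: a pixel r from the principal point sees the ray r / f radians off the axis. A picture is of the moment at which its call begins: read the wrist's pose just before it.
- finish_job(): hands the job in, once; it reports no verdict.
The state is a dict: "clock": time; "q": joint angles; "qvel": joint speeds; "joint_torque": joint torques, N m; "tcp_pos": TCP position; "tcp_rot": TCP orientation; "ft_force": force on the tool from outside, world axes, zero at the start; "ft_torque": the same for the moment, N m; "opening": finger opening in m.
Only numpy, scipy, OpenCV 4.12 (cv2) and the standard library are available. Lean on these libraries where they do the work, as an engineer would, in place of code of your own. Each camera call takes 0.05 s, during which the arm holds its last target. There are 200 camera calls.

## Working session

There is one attempt and no reset: what is moved stays moved. The work goes in short steps, Python scripts to look and compute and a tool call to move; the robot and the scene stay as the last step left them, time stands still between calls to the robot, and variables do not carry over. Pictures are saved under pics/ and viewed, about 8 in all and at most 12, crops included, and the job is handed in when it is done.

Besides the shell and the picture viewer there is one more tool, called after "Emit:" in YAML: its name, and indented under it one key for each argument. arm_command: Moves the arm, as the interface text tells. Its arguments: {"type":"object","properties":{"increments":{"type":"array","items":{"type":"array","items":{"type":"number"}}},"force":{"type":"number"}},"required":["increments"]}

```bash
mkdir -p pics; ls
python3 - <<'E'
from cell import telemetry,cams
import cv2,pickle
o=telemetry.get_obs();print(o)
d={}
for n in("scene","top","wrist"):
    d[n]=cams.camera(n)
    cv2.imwrite(f"pics/{n}0.png",d[n]["img"])
    print(n,{k:v for k,v in d[n].items() if k not in("img","depth")})
d["o"]=o
pickle.dump(d,open("d0.pkl","wb"))
E
```

```text
pics
{'clock': 0.0, 'q': array([ 1.54520975,  0.50186372, -0.42676957,  1.55145736,  0.22081698,
        1.13830871, -0.21028532]), 'qvel': array([-1.46850337e-03, -1.00857934e-03,  6.41190338e-05,  1.03631138e-03,
        3.12057351e-04, -7.52230972e-04,  6.65558022e-04]), 'joint_torque': array([-6.10990155e-04, -5.69508934e+01, -5.81573680e+00, -2.80943120e+01,
        1.07612243e-02,  1.20426505e-02, -1.13128749e-05]), 'tcp_pos': array([ 0.18485244, -0.62242879,  0.23024443]), 'tcp_rot': array([-2.51705120e+00,  1.87787341e+00,  2.44901357e-03]), 'ft_force': array([0.83435223, 0.24140132, 0.8495345 ]), 'ft_torque': array([-0.04902001, -0.0366696 ,  0.02816914]), 'opening': 0.08537363817285887}
scene {'mtx': array([[466.90473591,   0.        , 320.49709485],
       [  0.        , 466.90473591, 236.817952  ],
       [  0.        ,   0.        ,   1.        ]]), 'rvec': array([ 1.80732484,  1.96256654, -0.6187586 ]), 'tvec': array([ 0.02767313, -0.4186988 ,  1.23762853])}
top {'mtx': array([[512.47533685,   0.        , 318.1981482 ],
       [  0.        , 512.47533685, 241.9924393 ],
       [  0.        ,   0.        ,   1.        ]]), 'rvec': array([ 2.18970284, -2.01664001,  0.21844319]), 'tvec': array([-0.00483532,  0.5718239 ,  1.16189712])}
wrist {'mtx': array([[371.64829954,   0.        , 312.49359771],
       [  0.        , 371.64829954, 245.69358928],
       [  0.        ,   0.        ,   1.        ]]), 'hand_eye': array([[ 9.99999134e-01, -1.23804876e-03,  4.46246543e-04,
        -4.36508933e-05],
       [ 1.06751426e-03,  9.61413981e-01,  2.75103650e-01,
        -6.95251418e-02],
       [-7.69619397e-04, -2.75102936e-01,  9.61414470e-01,
        -1.41940045e-01],
       [ 0.00000000e+00,  0.00000000e+00,  0.00000000e+00,
         1.00000000e+00]])}
```

View pics/top0.png

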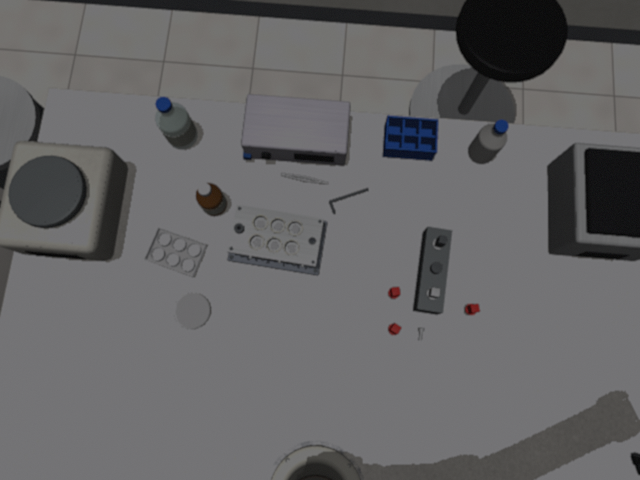

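View pics/scene0.png

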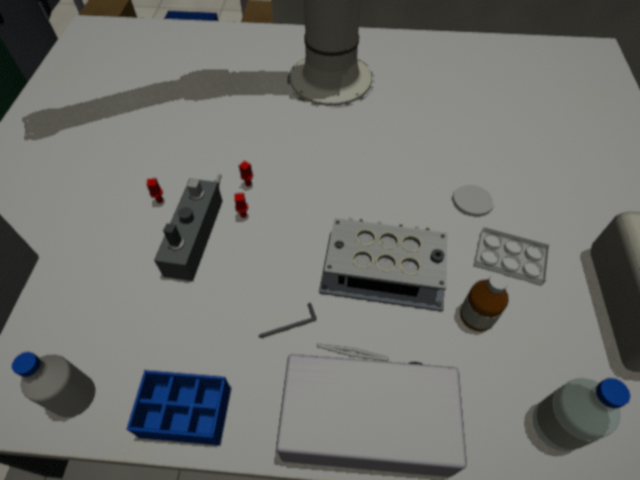

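The top view shows the module at about (277,240), with the pivot bolt at (239,229) and the open hole at (312,240). The rack is at (433,270): drift at (440,241), dowel in the middle, bolt at (434,293). The red ones are decoys.

```bash
cat > h.py <<'E'
import numpy as np,cv2
from scipy.spatial.transform import Rotation as R
def ray(c,uv,z):
    "world points on plane z from pixels of a fixed camera"
    uv=np.atleast_2d(np.array(uv,float)); Rm=cv2.Rodrigues(c["rvec"])[0]; C=-Rm.T@c["tvec"]
    d=np.c_[uv,np.ones(len(uv))]@np.linalg.inv(c["mtx"]).T@Rm
    return C+d*((z-C[2])/d[:,2])[:,None]
def proj(c,P): return cv2.projectPoints(np.atleast_2d(np.array(P,float)),c["rvec"],c["tvec"],c["mtx"],None)[0][:,0]
def wproj(c,o,P):
    "world point -> wrist fisheye pixel"
    T=np.eye(4);T[:3,:3]=R.from_rotvec(o["tcp_rot"]).as_matrix();T[:3,3]=o["tcp_pos"]
    P=np.atleast_2d(np.array(P,float));p=(np.c_[P,np.ones(len(P))]@np.linalg.inv(T@c["hand_eye"]).T)[:,:3]
    r=np.hypot(p[:,0],p[:,1]);th=np.arctan2(r,p[:,2]);K=c["mtx"]
    return np.c_[p[:,0]/r*th*K[0,0]+K[0,2],p[:,1]/r*th*K[0,0]+K[1,2]]
def wray(c,o,uv,z):
    "wrist pixels -> world points on plane z"
    T=np.eye(4);T[:3,:3]=R.from_rotvec(o["tcp_rot"]).as_matrix();T[:3,3]=o["tcp_pos"];T=T@c["hand_eye"]
    K=c["mtx"];x=(np.atleast_2d(np.array(uv,float))-K[:2,2])/K[0,0];th=np.linalg.norm(x,axis=1)
    d=np.c_[x/th[:,None]*np.sin(th)[:,None],np.cos(th)]@T[:3,:3].T
    return T[:3,3]+d*((z-T[2,3])/d[:,2])[:,None]
E
python3 - <<'E'
import pickle;from h import *
d=pickle.load(open("d0.pkl","rb"));t=d["top"];s=d["scene"]
a=t["img"][195:285,220:340];b=t["img"][215:325,380:490]
f=lambda x,n:cv2.convertScaleAbs(cv2.resize(x,None,fx=n,fy=n,interpolation=cv2.INTER_CUBIC),alpha=1.8)
A=f(a,5);B=f(b,4)  # 600x450, 440x440
im=np.zeros((480,800,3),np.uint8)
A=cv2.resize(A,(460,345));B=cv2.resize(B,(340,340));im[:345,:460]=A;im[:340,460:]=B;cv2.imwrite("pics/crop1.png",im)
for n,u,z in(("pivot",(239,229),.07),("hole",(312,240),.07),("drift",(440,241),.11),("bolt",(434,293),.099),("rackc",(435,270),.062)):print(n,ray(t,[u],z)[0].round(4))
for n,u,z in(("pivot",(437,255),.07),("hole",(339,245),.07)):print(n,ray(s,[u],z)[0].round(4))
# rack top by depth, plate top by depth
Rm=cv2.Rodrigues(t["rvec"])[0];v,u=np.mgrid[:480,:640];D=t["depth"];K=t["mtx"]
P=np.stack([(u-K[0,2])/K[0,0]*D,(v-K[1,2])/K[1,1]*D,D],-1)-t["tvec"];W=P@Rm
np.save("W.npy",W)
for n,(r0,r1,c0,c1),lo,hi in(("rack",(215,330,400,470),.055,.068),("plate",(195,285,220,340),.064,.076),("tall",(215,330,400,470),.082,.13)):
    m=np.zeros((480,640),bool);m[r0:r1,c0:c1]=True;m&=(W[...,2]>lo)&(W[...,2]<hi)&(D>0);q=W[m]
    r=cv2.minAreaRect(q[:,:2].astype(np.float32)*1000);print(n,m.sum(),np.median(q[:,2]),r)
    if n=="tall":
        k,l=cv2.connectedComponents(m.astype(np.uint8))
        for i in range(1,k):print((l==i).sum(),W[l==i].mean(0).round(4),W[l==i].max(0).round(3))
E
```

```text
pivot [0.5845 0.2327 0.07  ]
hole [0.5721 0.0571 0.07  ]
drift [ 0.5851 -0.2367  0.11  ]
bolt [ 0.4659 -0.2295  0.099 ]
rackc [ 0.5255 -0.238   0.062 ]
pivot [0.5809 0.2315 0.07  ]
hole [0.5735 0.0548 0.07  ]
rack 1805 0.06225152906098372 ((513.4662475585938, -216.38482666015625), (228.2346649169922, 171.09144592285156), 14.623786926269531)
plate 3453 0.07060927358901044 ((580.1004638671875, 164.83380126953125), (259.2420349121094, 135.96978759765625), 81.37071228027344)
tall 253 0.09855807945397344 ((529.8128051757812, -237.3828125), (23.598312377929688, 139.2744598388672), 86.32771301269531)
101 [ 0.588  -0.2406  0.108 ] [ 0.599 -0.232  0.12 ]
50 [ 0.5311 -0.2384  0.0836] [ 0.543 -0.228  0.088]
2 [ 0.5316 -0.226   0.0837] [ 0.533 -0.226  0.085]
2 [ 0.5176 -0.2415  0.0837] [ 0.518 -0.24   0.084]
98 [ 0.4696 -0.231   0.0971] [ 0.48  -0.221  0.106]
```

View pics/crop1.png

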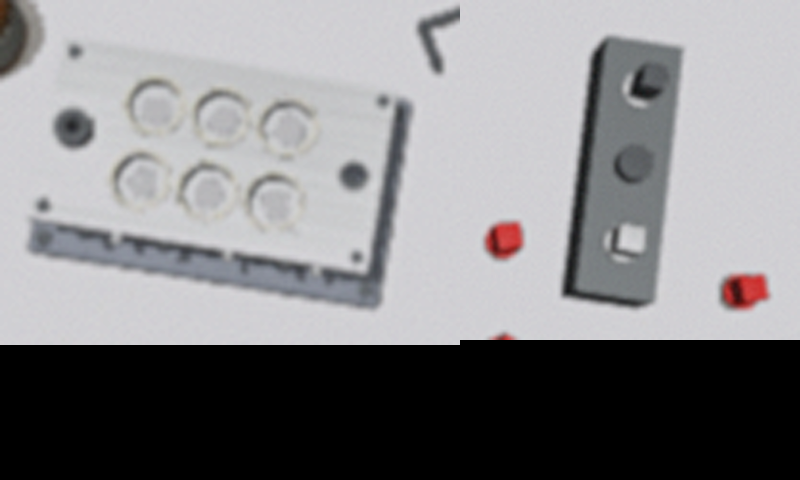

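```bash
cat >> h.py <<'E'
def plan(pos,yaw,n,o=None):
    "rows to TCP pos, tool pointing down, tool x at world angle yaw (deg)"
    if o is None:
        from cell import telemetry; o=telemetry.get_obs()
    p=np.array(o["tcp_pos"]);r=R.from_rotvec(o["tcp_rot"])
    y=np.radians(yaw);g=R.from_matrix(np.array([[np.cos(y),np.sin(y),0],[np.sin(y),-np.cos(y),0],[0,0,-1]]).astype(float))
    w=(r.inv()*g).as_rotvec()/n;st=(np.array(pos)-p)/n
    print("at",p.round(4),"turn/row",w.round(4),"total shift",np.linalg.norm(st*n).round(3))
    for i in range(n):
        print((r.inv().apply(st)).round(4).tolist());r=r*R.from_rotvec(w)
E
python3 - <<'E'
from h import *
plan([.53,-.236,.25],-94.6,10)
E
```

```text
at [ 0.1849 -0.6226  0.2305] turn/row [0.     0.0002 0.0369] total shift 0.519
[-0.0272, -0.0441, -0.0019]
[-0.0288, -0.0431, -0.0019]
[-0.0304, -0.042, -0.0019]
[-0.0319, -0.0408, -0.0019]
[-0.0334, -0.0396, -0.0019]
[-0.0349, -0.0383, -0.0019]
[-0.0362, -0.037, -0.0019]
[-0.0376, -0.0357, -0.0019]
[-0.0389, -0.0343, -0.0019]
[-0.0401, -0.0328, -0.0019]
```

Emit:
arm_command:
  increments:
    - [0,-0.027,-0.044,-0.002,0,0,0.037]
    - [0,-0.029,-0.043,-0.002,0,0,0.037]
    - [0,-0.03,-0.042,-0.002,0,0,0.037]
    - [0,-0.032,-0.041,-0.002,0,0,0.037]
    - [0,-0.033,-0.04,-0.002,0,0,0.037]
    - [0,-0.035,-0.038,-0.002,0,0,0.037]
    - [0,-0.036,-0.037,-0.002,0,0,0.037]
    - [0,-0.038,-0.036,-0.002,0,0,0.037]
    - [0,-0.039,-0.034,-0.002,0,0,0.037]
    - [0,-0.04,-0.033,-0.002,0,0,0.037]
  force: 60

```text
clock: 1.4
tcp_pos: [0.5316, -0.2359, 0.2512]
tcp_rot: [2.128, -2.311, -0.0]
ft_force: [0.4, -0.3, -0.6]
opening: 0.085
```

Run:
```python
from h import *
from cell import telemetry,cams
import pickle
o=telemetry.get_obs();c=cams.camera("wrist");print(o["tcp_pos"],o["tcp_rot"],o["q"].round(2),o["ft_force"])
pickle.dump((o,c),open("w1.pkl","wb"));cv2.imwrite("pics/w1.png",c["img"])
for P in([.588,-.2406,.115],[.4696,-.231,.099],[.53,-.236,.062]):print(wproj(c,o,P))
```

```text
[ 0.53161712 -0.23585387  0.2512286 ] [ 2.12752694e+00 -2.31114307e+00 -1.89857134e-04] [ 0.81  0.38 -0.56  1.7   0.22  1.12 -1.47] [ 0.43223762 -0.32525009 -0.57845579]
[[312.24334091 159.45079561]]
[[312.65426286 298.64201632]]
[[312.53324121 220.78710184]]
```

View pics/w1.png

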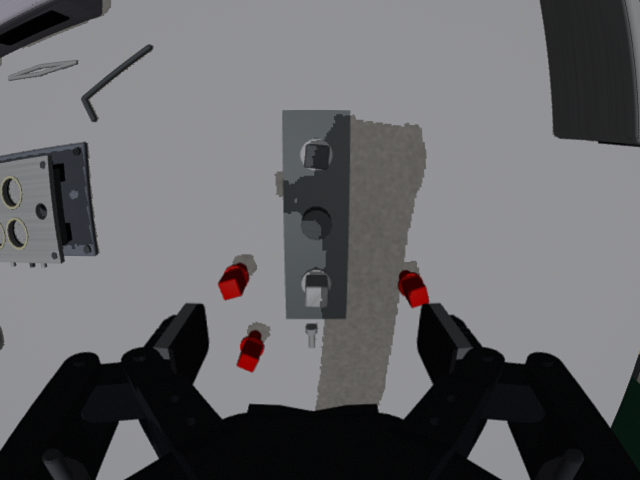

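The wrist view shows the rack upright in the image: corners about (282,110), (350,110), (285,319) and (348,319). The drift handle is near (317,153) and the bolt head near (316,295), both about square to the rack.

Run:
```python
from h import *
import pickle
o,c=pickle.load(open("w1.pkl","rb"))
W=wray(c,o,[(282.5,110.5),(350,110.5),(285.5,319),(348.5,319)],.062);print(W.round(4),W.mean(0).round(4))
print(np.linalg.norm(W[0]-W[2]),np.linalg.norm(W[0]-W[1]))
a=c["img"]
f=lambda x:cv2.convertScaleAbs(cv2.resize(x,None,fx=7,fy=7,interpolation=cv2.INTER_CUBIC),alpha=2)
cv2.imwrite("pics/c2.png",np.hstack([f(a[130:200,290:345]),f(a[255:325,290:345])]))
```

```text
[[ 0.6315 -0.2181  0.062 ]
 [ 0.6267 -0.2771  0.062 ]
 [ 0.4329 -0.2008  0.062 ]
 [ 0.4275 -0.2635  0.062 ]] [ 0.5297 -0.2399  0.062 ]
0.19932429918417277 0.05920361923401681
```

View pics/c2.png

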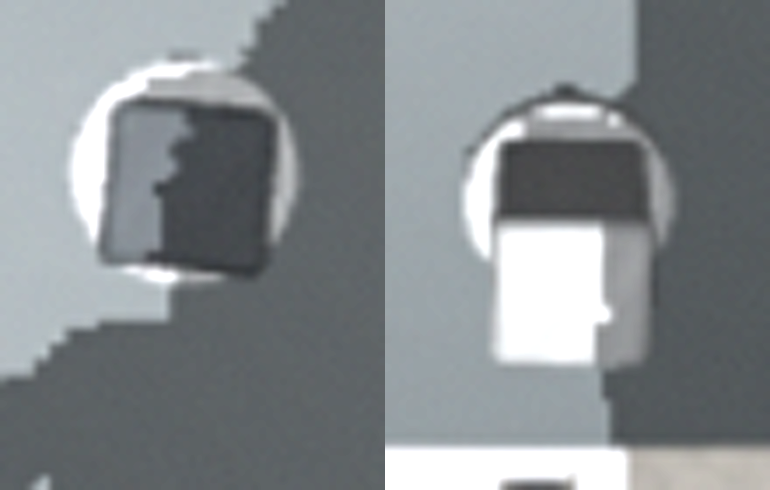

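The drift handle is turned about 4.7° clockwise in the image, centred at (317,156.5). The bolt head is turned about 1.5°, centred at (317,296.7).

Run:
```python
from h import *
import pickle
o,c=pickle.load(open("w1.pkl","rb"))
d=wray(c,o,[(317,156.5)],.115)[0];print(d,wray(c,o,[(317,296.7)],.099)[0])
plan([d[0],d[1],.16],-99.3,4)
```

```text
[ 0.58991259 -0.24430189  0.115     ] [ 0.47111741 -0.23488887  0.099     ]
at [ 0.537  -0.2274  0.2521] turn/row [-0.0011  0.0013  0.0219] total shift 0.108
[0.0033, -0.0134, 0.0231]
[0.003, -0.0135, 0.0231]
[0.0027, -0.0136, 0.023]
[0.0024, -0.0137, 0.023]
```

Emit:
arm_command:
  increments:
    - [0,0.0033,-0.0134,0.023,-0.001,0.001,0.022]
    - [0,0.003,-0.0135,0.023,-0.001,0.001,0.022]
    - [0,0.0027,-0.0136,0.023,-0.001,0.001,0.022]
    - [0,0.0024,-0.0137,0.023,-0.001,0.001,0.022]
    - [0,0,0,0,0,0,0]
    - [0,0,0,0,0,0,0]
    - [0,0,0,0,0,0,0]
    - [0,0,0,0,0,0,0]
    - [0,0,0,0,0,0,0]
    - [0,0,0,0,0,0,0]

```text
clock: 2.7
tcp_pos: [0.5833, -0.2548, 0.1595]
tcp_rot: [2.022, -2.397, 0.0]
ft_force: [-0.8, 0.2, -0.6]
opening: 0.0854
```

Run:
```python
from h import *
from cell import telemetry,cams
import pickle
o=telemetry.get_obs();c=cams.camera("wrist");print(o["tcp_pos"],o["tcp_rot"],o["qvel"].round(3))
m=R.from_rotvec(o["tcp_rot"]).as_matrix();print(m.round(4))
pickle.dump((o,c),open("w2.pkl","wb"))
print(wproj(c,o,[[.5899,-.2443,.115],[.4711,-.2349,.099],[.5297,-.2399,.082]]))
cv2.imwrite("pics/w2.png",cv2.convertScaleAbs(c["img"],alpha=1.8))
```

```text
[ 0.58331394 -0.25482736  0.1595313 ] [ 2.02218183e+00 -2.39693979e+00  2.34875303e-04] [-0.003  0.004  0.     0.001  0.002  0.    -0.   ]
[[-0.1684 -0.9857 -0.0042]
 [-0.9857  0.1684 -0.0037]
 [ 0.0044  0.0035 -1.    ]]
[[290.25944445 266.33495325]
 [311.04770503 415.31187926]
 [303.41044447 334.04883504]]
```

View pics/w2.png

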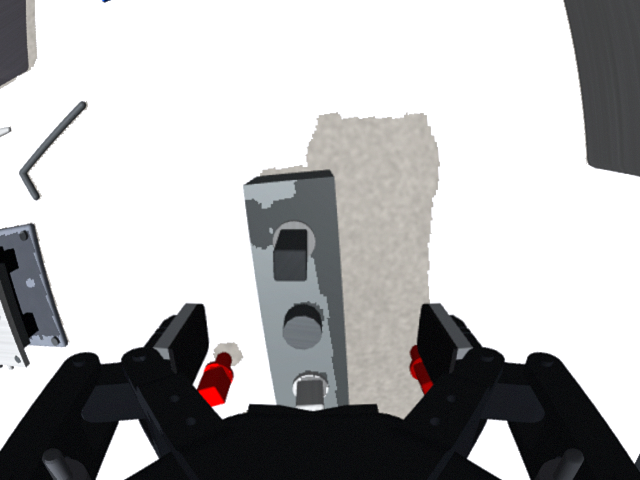

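Run:
```python
from h import *
import pickle
o,c=pickle.load(open("w2.pkl","rb"))
print(wray(c,o,[(291.5,264)],.115)[0])
plan([.590,-.2446,.155],-99.5,2)
```

```text
[ 0.59107768 -0.2451959   0.115     ]
at [ 0.5833 -0.2548  0.1594] turn/row [ 0.0018 -0.0021 -0.0017] total shift 0.013
[-0.0056, -0.0025, 0.0022]
[-0.0056, -0.0025, 0.0022]
```

Emit:
arm_command:
  increments:
    - [0,-0.0056,-0.003,0.002,0.002,-0.002,-0.002]
    - [0,-0.0056,-0.003,0.002,0.002,-0.002,-0.002]
    - [0,0,0,0.02,0,0,0]
    - [0,0,0,0.03,0,0,0]
    - [0,0,0,0.03,0,0,0]
    - [0,0,0,0,0,0,0]
    - [0.5,0,0,0,0,0,0]
    - [1,0,0,0,0,0,0]
    - [1,0,0,0,0,0,0]
    - [1,0,0,0,0,0,0]
  force: 80

```text
clock: 4.0
tcp_pos: [0.5917, -0.245, 0.0762]
tcp_rot: [-2.03, 2.397, -0.003]
ft_force: [-0.0, 0.7, 1.6]
opening: 0.0169
```

Run:
```python
from h import *
plan([.59,-.2446,.185],-99.5,4)
```

```text
at [ 0.5917 -0.245   0.0762] turn/row [-0.0004 -0.0002  0.0001] total shift 0.109
[-0.0, 0.0004, -0.0272]
[-0.0, 0.0004, -0.0272]
[-0.0, 0.0004, -0.0272]
[-0.0, 0.0004, -0.0272]
```

Emit:
arm_command:
  increments:
    - [1,0,0,-0.02,0,0,0]
    - [1,0,0,-0.035,0,0,0]
    - [1,0,0,-0.045,0,0,0]
    - [1,-0.03,0.005,-0.01,0,0,0]
    - [1,-0.05,0.005,-0.01,0,0,0]
    - [1,-0.055,0.005,-0.005,0,0,0]
    - [1,-0.055,0.005,0,0,0,0]
    - [1,-0.055,0.005,0,0,0,0]
    - [1,-0.04,0.005,0,0,0,0]
    - [1,0,0,0,0,0,0]

```text
clock: 5.25
tcp_pos: [0.6079, 0.0476, 0.2017]
tcp_rot: [-2.039, 2.387, 0.002]
ft_force: [0.5, -0.5, -2.4]
opening: 0.0171
```

Run:
```python
from h import *
plan([.503,.06,.195],-94,8)
```

```text
at [0.6079 0.0476 0.2017] turn/row [-0.0001  0.0003 -0.0109] total shift 0.106
[0.0005, 0.0132, 0.0008]
[0.0004, 0.0132, 0.0008]
[0.0002, 0.0132, 0.0008]
[0.0001, 0.0132, 0.0008]
[-0.0001, 0.0132, 0.0008]
[-0.0002, 0.0132, 0.0008]
[-0.0003, 0.0132, 0.0008]
[-0.0005, 0.0132, 0.0008]
```

Emit:
arm_command:
  increments:
    - [1,0.0005,0.018,0.001,0,0,-0.015]
    - [1,0.0005,0.018,0.001,0,0,-0.015]
    - [1,0,0.018,0.001,0,0,-0.015]
    - [1,0,0.018,0.001,0,0,-0.015]
    - [1,0,0.018,0.001,0,0,-0.015]
    - [1,-0.0005,0.016,0.001,0,0,-0.012]
    - [1,0,0,0,0,0,0]
    - [1,0,0,0,0,0,0]
    - [1,0,0,0,0,0,0]
    - [1,0,0,0,0,0,0]

```text
clock: 6.5
tcp_pos: [0.5035, 0.0545, 0.1941]
tcp_rot: [-2.133, 2.307, -0.0]
ft_force: [0.6, 0.2, -1.8]
opening: 0.0172
```

Run:
```python
from h import *
from cell import telemetry,cams
import pickle
o=telemetry.get_obs();c=cams.camera("wrist");print(o["tcp_pos"],o["tcp_rot"],o["ft_force"])
pickle.dump((o,c),open("w3.pkl","wb"))
uv=wproj(c,o,[[.573,.056,.07],[.583,.232,.07]]);print(uv)
u,v=uv[0].astype(int)
D=c["depth"];print(D.shape,D[v,u])
i=c["img"]
f=lambda x,n:cv2.convertScaleAbs(cv2.resize(x,None,fx=n,fy=n,interpolation=cv2.INTER_CUBIC),alpha=2)
w=cv2.convertScaleAbs(cv2.resize(i,(400,300)),alpha=1.8)
z=f(i[max(v-30,0):v+30,u-40:u+40],5);print(max(v-30,0),u-40)
im=np.zeros((300,800,3),np.uint8);im[:,:400]=w;im[:z.shape[0],400:400+z.shape[1]]=z
cv2.imwrite("pics/w3.png",im)
```

```text
[0.50354736 0.05446988 0.19407966] [-2.13254260e+00  2.30658534e+00 -6.22046243e-05] [ 0.6189045   0.16022815 -1.79943077]
[[302.32419185 142.85627477]
 [ 85.79149419 160.63661033]]
(480, 640) 0.31403366
112 262
```

View pics/w3.png

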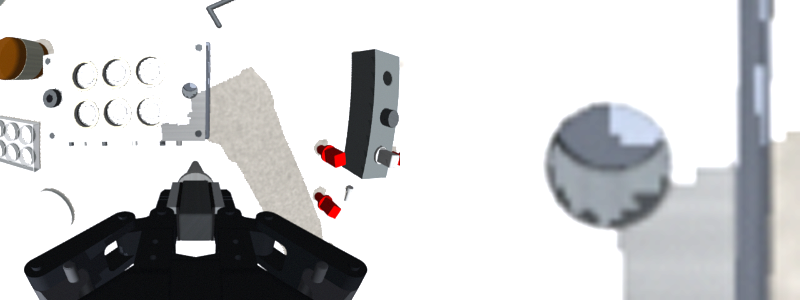

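The zoom shows the plate hole, centre about (304,145) full-frame, with an arc that bulges downwards inside it. That suggests the foot's hole lies up-image, at world +x. I'll check with depth.

Run:
```python
from h import *
import pickle
o,c=pickle.load(open("w3.pkl","rb"))
T=np.eye(4);T[:3,:3]=R.from_rotvec(o["tcp_rot"]).as_matrix();T[:3,3]=o["tcp_pos"];T=T@c["hand_eye"]
K=c["mtx"];v,u=np.mgrid[128:163:2,286:324:2];D=c["depth"][v,u]
x=(np.stack([u,v],-1)-K[:2,2])/K[0,0];th=np.linalg.norm(x,axis=-1)
t=np.tan(th)/th;P=np.stack([x[...,0]*t*D,x[...,1]*t*D,D],-1)@T[:3,:3].T+T[:3,3]
print((P[...,2]*1000).round().astype(int))
# ellipse fit of hole rim on brightness
g=cv2.cvtColor(c["img"],cv2.COLOR_BGR2GRAY);print(g[128:163:3,284:326:3])
# tip of drift seen?
print(wproj(c,o,o["tcp_pos"]+np.array([0,0,-.069])))
print(wray(c,o,[(304,145)],.07))
```

```text
[[ 68  69  68  69  70  70  69  69  69  69  69  69  69  68  71  67  68  69
   70]
 [ 70  69  69  69  69  70  69  69  69  69  69  70  69  70  70  69  69  69
   70]
 [ 70  69  68  69  69  70  70  68  62  10  68  69  69  70  70  69  68  69
   69]
 [ 69  69  70  69 336  70   9   9   8  10  10   9  69  70  69  69  69  68
   69]
 [ 69  68  69  69  70   9   9  10   8   8   9  10   9   8  69  69  70  69
   70]
 [ 69  69  70  69  10   9   9   9  10  10  10  11 336  10  69  69  69  70
   69]
 [ 70  70  69  67   9   9   9   9  11   8  10   8   9   9  61  69  69  69
   69]
 [ 69  69  69  61  62  10  10   9   9  10   9   9   9  10  62  69  68  70
   70]
 [ 69  69  70  61  62  62  58   9   9   9   9  10  62  63  63 336  70  70
   70]
 [ 69  69  68  62  62  62  61  60  61  61  61  61  61  61  62  70  69  68
   68]
 [ 69  70  69  64  60  63  62  62  62  60  60  60  61  61  62  69  69  69
   69]
 [ 68  69  70  68  60  62  60  61  62  61  61  60  61  62  61  68  70  69
   68]
 [ 69  69  70  70  61  60  60  63  62  59  62  61  60  63  70  70  69  69
   70]
 [ 70  70  69  67  69  61  61  61  62  62  62  
[... 432 characters left out ...]
166 167 163 151 156 166 167 166 166 166 166]
 [166 166 166 167 126  61  60 108 104 135 166 166 166 166]
 [166 166 167 112  61  63  62 108 108 108 127 166 166 166]
 [166 166 160  39  62  62  62  64 103 103  69 165 166 167]
 [166 166 140  82  49  60  62  62  62  54  80 154 166 167]
 [167 166 138  80  84  78  69  67  81  84  81 155 156 102]
 [166 165 160  63  84  80  83  80  84  83  54 101 104 103]
 [166 166 167  92  78  81  82  80  74  42  82 104 104 105]
 [166 165 166 167  99  42  82  74  44  76 101 100 102 101]
 [166 166 166 166 167 163 155 108  96  98  99  99 100  99]
 [166 166 166 166 166 165 166 115  97  98  98  98  99  99]]
[[312.2938982 260.5685945]]
[[0.57137082 0.05494427 0.07      ]]
```

Depth confirms it: the foot surface (62 mm) fills the lower half and it is open to the bench above, so the foot hole is at world +x. Next, a check of where the drift sits in the hand.

Run:
```python
from h import *
import pickle
o,c=pickle.load(open("w3.pkl","rb"))
print("plate hole",wray(c,o,[(303.5,144.7)],.07),"foot hole edge",wray(c,o,[(304,145.5)],.062))
Rm=R.from_rotvec(o["tcp_rot"]).as_matrix();z=Rm[:,2]
for s in(0,.036,.057,.062):
    b=o["tcp_pos"]+z*(.0712-s); r={0:.0035,.036:.0085,.057:.014,.062:.014}[s]
    e=[b]+[b+r*(Rm[:,0]*np.cos(a)+Rm[:,1]*np.sin(a)) for a in(0,np.pi/2,np.pi,-np.pi/2)]
    print(s,((wproj(c,o,e)-[280,250])*7).round(0).tolist())
cv2.imwrite("pics/c4.png",cv2.convertScaleAbs(cv2.resize(c["img"][250:330,280:350],None,fx=7,fy=7,interpolation=cv2.INTER_CUBIC),alpha=2.2))
```

```text
plate hole [[0.57161446 0.05527923 0.07      ]] foot hole edge [[0.57095952 0.05515433 0.062     ]]
0 [[226.0, 66.0], [267.0, 66.0], [226.0, 104.0], [185.0, 66.0], [226.0, 27.0]]
0.036 [[226.0, 219.0], [342.0, 218.0], [226.0, 325.0], [110.0, 219.0], [226.0, 109.0]]
0.057 [[226.0, 335.0], [439.0, 334.0], [226.0, 523.0], [13.0, 335.0], [226.0, 134.0]]
0.062 [[226.0, 367.0], [445.0, 366.0], [226.0, 559.0], [7.0, 367.0], [226.0, 161.0]]
```

View pics/c4.png

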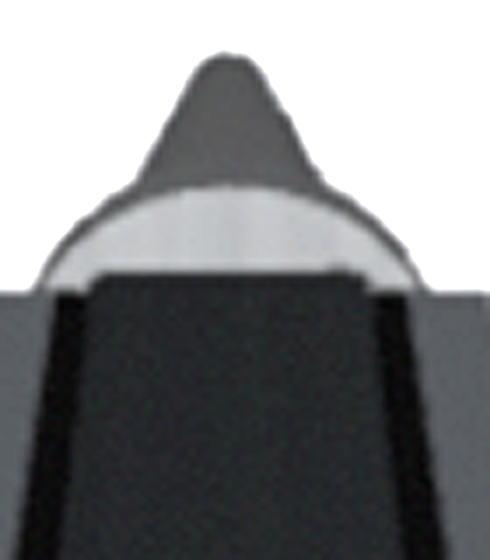

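The drift sits about 2 mm towards tool +y of the TCP, which agrees with the grasp reading. I'll hover over the overlap of the two holes, at world (0.5758, 0.055).

Run:
```python
from h import *
plan([.5778,.0548,.148],-94.,4)
```

```text
at [0.5035 0.0545 0.1941] turn/row [-0.      0.     -0.0021] total shift 0.087
[-0.0015, -0.0185, 0.0115]
[-0.0015, -0.0185, 0.0115]
[-0.0015, -0.0185, 0.0115]
[-0.0014, -0.0185, 0.0115]
```

Emit:
arm_command:
  increments:
    - [1,-0.002,-0.018,0,0,0,-0.004]
    - [1,-0.002,-0.022,0,0,0,-0.004]
    - [1,-0.001,-0.022,0.005,0,0,0]
    - [1,-0.0009,-0.012,0.011,0,0,0]
    - [1,0,0,0.015,0,0,0]
    - [1,0,0,0.015,0,0,0]
    - [1,0,0,0,0,0,0]
    - [1,0,0,0,0,0,0]
    - [1,0,0,0,0,0,0]
    - [1,0,0,0,0,0,0]

```text
clock: 7.8
tcp_pos: [0.5777, 0.0549, 0.1487]
tcp_rot: [-2.142, 2.298, -0.002]
ft_force: [-0.1, 0.2, -2.7]
opening: 0.0173
```

Run:
```python
from h import *
from cell import telemetry,cams
import pickle
o=telemetry.get_obs();c=cams.camera("wrist");print(o["tcp_pos"],R.from_rotvec(o["tcp_rot"]).as_matrix().round(3),o["ft_force"],o["ft_torque"])
pickle.dump((o,c),open("w4.pkl","wb"))
print(wproj(c,o,[[.5716,.0553,.07],[.5758,.055,.0768]])-[270,210])
cv2.imwrite("pics/w4.png",cv2.convertScaleAbs(cv2.resize(c["img"][210:310,270:360],None,fx=6,fy=6,interpolation=cv2.INTER_CUBIC),alpha=1.6))
```

```text
[0.57772731 0.05488995 0.1487474 ] [[-0.07  -0.998  0.001]
 [-0.998  0.07  -0.   ]
 [ 0.    -0.001 -1.   ]] [-0.13516936  0.20745136 -2.69036051] [ 0.00749989 -0.02845116 -0.08120996]
[[42.29609759 55.1219793 ]
 [42.29995917 52.18204587]]
```

View pics/w4.png

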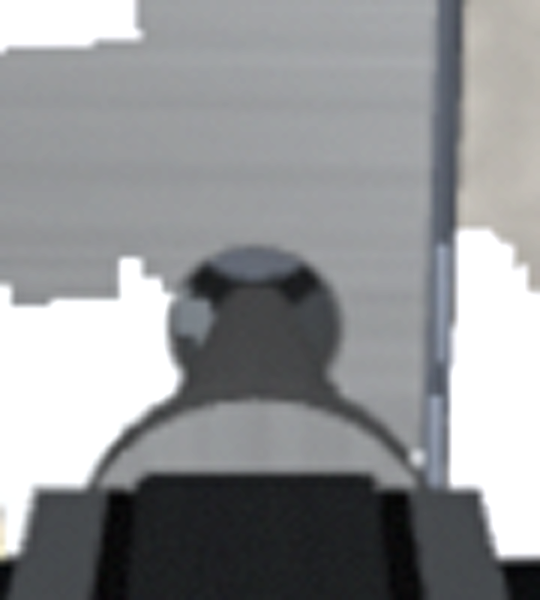

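The drift tip lines up with the hole: hole centre at (312,265) full-frame, tip within it and biased up-image as planned. Descending gently.

Emit:
arm_command:
  increments:
    - [1,0,0,0.004,0,0,0]
    - [1,0,0,0.005,0,0,0]
    - [1,0,0,0.004,0,0,0]
    - [1,0,0,0.001,0,0,0]
    - [1,0,0,0.001,0,0,0]
    - [1,0,0,0.001,0,0,0]
    - [1,0,0,0.001,0,0,0]
    - [1,0,0,0,0,0,0]
    - [1,0,0,0,0,0,0]
    - [1,0,0,0,0,0,0]

```text
clock: 9.1
tcp_pos: [0.5774, 0.0549, 0.1312]
tcp_rot: [-2.142, 2.298, -0.001]
ft_force: [-0.4, 0.9, -2.7]
opening: 0.0174
```

Emit:
arm_command:
  increments:
    - [1,0,-0.0002,0.0015,0,0,0]
    - [1,0,-0.0002,0.0015,0,0,0]
    - [1,0,-0.0002,0.0015,0,0,0]
    - [1,0,-0.0002,0.0015,0,0,0]
    - [1,0,-0.0002,0.0015,0,0,0]
    - [1,0,-0.0002,0.0015,0,0,0]
    - [1,0,-0.0002,0.001,0,0,0]
    - [1,0,0,0,0,0,0]
    - [1,0,0,0,0,0,0]
    - [1,0,0,0,0,0,0]

```text
clock: 10.35
tcp_pos: [0.5784, 0.0548, 0.1209]
tcp_rot: [2.142, -2.298, -0.0]
ft_force: [-3.1, -0.2, -1.9]
opening: 0.0167
```

Emit:
arm_command:
  increments:
    - [1,0,-0.0002,0.0015,0,0,0]
    - [1,0,-0.0003,0.0015,0,0,0]
    - [1,0,-0.0002,0.0015,0,0,0]
    - [1,0,-0.0003,0.0015,0,0,0]
    - [1,0,-0.0002,0.0015,0,0,0]
    - [1,0,-0.0002,0.0015,0,0,0]
    - [1,0,-0.0002,0.0015,0,0,0]
    - [1,0,-0.0002,0.0015,0,0,0]
    - [1,0,0,0,0,0,0]
    - [1,0,0,0,0,0,0]

```text
clock: 11.6
tcp_pos: [0.5806, 0.0547, 0.1089]
tcp_rot: [-2.142, 2.298, -0.0]
ft_force: [-3.0, 0.6, -1.9]
opening: 0.0171
```

Run:
```python
from cell import telemetry
o=telemetry.get_obs();print(o["tcp_pos"],o["ft_force"],o["ft_torque"])
```

```text
[0.58057218 0.05472563 0.10893558] [-3.00785304  0.55849712 -1.94826011] [ 0.356392    0.83008459 -0.02250771]
```

Emit:
arm_command:
  increments:
    - [1,0,-0.0001,0.0015,0,0,0]
    - [1,0,-0.0001,0.0015,0,0,0]
    - [1,0,-0.0002,0.0015,0,0,0]
    - [1,0,-0.0002,0.0015,0,0,0]
    - [1,0,-0.0001,0.001,0,0,0]
    - [1,0,-0.0001,0.001,0,0,0]
    - [1,0,-0.0001,0.001,0,0,0]
    - [1,0,-0.0001,0.001,0,0,0]
    - [1,0,0,0,0,0,0]
    - [1,0,0,0,0,0,0]

```text
clock: 12.85
tcp_pos: [0.5816, 0.0546, 0.099]
tcp_rot: [-2.142, 2.298, -0.0]
ft_force: [-3.9, 1.4, -0.8]
opening: 0.0171
```

Emit:
arm_command:
  increments:
    - [1,0,0,0.001,0,0,0]
    - [1,0,0,0.001,0,0,0]
    - [1,0,0,0.001,0,0,0]
    - [1,0,0,0.001,0,0,0]
    - [1,0,0,0.001,0,0,0]
    - [1,0,0,0.001,0,0,0]
    - [1,0,0,0,0,0,0]
    - [1,0,0,0,0,0,0]
    - [1,0,0,0,0,0,0]
    - [1,0,0,0,0,0,0]

```text
clock: 14.1
tcp_pos: [0.5816, 0.0546, 0.093]
tcp_rot: [-2.142, 2.298, -0.0]
ft_force: [-3.4, 1.7, -3.6]
opening: 0.017
```

Emit:
arm_command:
  increments:
    - [1,0,0,0.002,0,0,0]
    - [1,0,0,0.002,0,0,0]
    - [1,0,0,0.002,0,0,0]
    - [1,0,0,0.001,0,0,0]
    - [1,0,0,0.0005,0,0,0]
    - [1,0,0,0.0003,0,0,0]
    - [1,0,0,0.0003,0,0,0]
    - [1,0,0,0.0003,0,0,0]
    - [1,0,0,0,0,0,0]
    - [1,0,0,0,0,0,0]

```text
clock: 15.35
tcp_pos: [0.5816, 0.0546, 0.0847]
tcp_rot: [-2.142, 2.298, -0.0]
ft_force: [-3.7, 1.8, -0.5]
opening: 0.0169
```

Emit:
arm_command:
  increments:
    - [1,0,0,0.0003,0,0,0]
    - [1,0,0,0.0003,0,0,0]
    - [1,0,0,0.0002,0,0,0]
    - [1,0,0,0.0002,0,0,0]
    - [1,0,0,0,0,0,0]
    - [1,0,0,0,0,0,0]
    - [1,0,0,0,0,0,0]
    - [1,0,0,0,0,0,0]
    - [1,0,0,0,0,0,0]
    - [1,0,0,0,0,0,0]

```text
clock: 16.6
tcp_pos: [0.582, 0.0546, 0.0842]
tcp_rot: [-2.142, 2.298, -0.001]
ft_force: [-3.7, 2.3, 5.5]
opening: 0.017
```

Emit:
arm_command:
  increments:
    - [1,0,0,0.0003,0,0,0]
    - [1,0,0,0.0003,0,0,0]
    - [1,0,0,0.0002,0,0,0]
    - [1,0,0,0,0,0,0]
    - [1,0,0,0,0,0,0]
    - [1,0,0,0,0,0,0]
    - [1,0,0,0,0,0,0]
    - [1,0,0,0,0,0,0]
    - [1,0,0,0,0,0,0]
    - [1,0,0,0,0,0,0]

```text
clock: 17.85
tcp_pos: [0.5824, 0.0546, 0.0841]
tcp_rot: [-2.142, 2.297, -0.003]
ft_force: [-4.2, 1.8, 9.8]
opening: 0.017
```

Run:
```python
from cell import telemetry
o=telemetry.get_obs();print(o["tcp_pos"],o["ft_force"],o["ft_torque"])
```

```text
[0.58236547 0.05458064 0.08411989] [-4.16993037  1.758447    9.78171491] [0.25941373 1.21525667 0.04988143]
```

The collar stopped at the predicted height (TCP z 0.0841 against 0.0842), with the force rising to about 12 N. The drift is home, so now lift it out.

Emit:
arm_command:
  increments:
    - [1,0,0,-0.003,0,0,0]
    - [1,0,0,-0.007,0,0,0]
    - [1,0,0,-0.012,0,0,0]
    - [1,0,0,-0.02,0,0,0]
    - [1,0,0,-0.025,0,0,0]
    - [1,0,0,-0.03,0,0,0]
    - [1,0,0,-0.018,0,0,0]
    - [1,0,0,0,0,0,0]
    - [1,0,0,0,0,0,0]
    - [1,0,0,0,0,0,0]

```text
clock: 19.1
tcp_pos: [0.5807, 0.0544, 0.1966]
tcp_rot: [2.141, -2.297, -0.002]
ft_force: [-0.5, 0.1, -2.1]
opening: 0.0169
```

Run:
```python
from h import *
from cell import telemetry,cams
import pickle
o=telemetry.get_obs();c=cams.camera("wrist");print(o["ft_force"]);pickle.dump((o,c),open("w5.pkl","wb"))
plan([.5917,-.2447,.185],-94.4,8)
# drift shift in hand vs before, by template on the tip/collar
a=cv2.cvtColor(pickle.load(open("w3.pkl","rb"))[1]["img"],6)[270:320,295:340]
b=cv2.cvtColor(c["img"],6);m=cv2.matchTemplate(b[255:335,285:350],a,cv2.TM_CCOEFF_NORMED);print(cv2.minMaxLoc(m),"expect (10,15)")
```

```text
[-0.51916271  0.06149192 -2.09810418]
at [0.5808 0.0544 0.1967] turn/row [ 0.0002 -0.      0.0008] total shift 0.3
[0.0372, -0.004, 0.0015]
[0.0372, -0.004, 0.0015]
[0.0372, -0.004, 0.0015]
[0.0372, -0.0041, 0.0015]
[0.0372, -0.0041, 0.0015]
[0.0372, -0.0041, 0.0015]
[0.0372, -0.0042, 0.0015]
[0.0372, -0.0042, 0.0015]
(0.3707503080368042, 0.962680995464325, (1, 30), (10, 15)) expect (10,15)
```

Emit:
arm_command:
  increments:
    - [1,0.025,-0.002,0,0,0,0.006]
    - [1,0.05,-0.005,0,0,0,0]
    - [1,0.055,-0.006,0,0,0,0]
    - [1,0.055,-0.006,0,0,0,0]
    - [1,0.055,-0.006,0,0,0,0]
    - [1,0.04,-0.005,0.005,0,0,0]
    - [1,0.0176,-0.0028,0.007,0,0,0]
    - [1,0,0,0,0,0,0]
    - [1,0,0,0,0,0,0]
    - [1,0,0,0,0,0,0]

```text
clock: 20.4
tcp_pos: [0.5925, -0.2419, 0.1864]
tcp_rot: [-2.139, 2.3, -0.0]
ft_force: [-0.1, 0.5, -2.6]
opening: 0.0171
```

Run:
```python
from h import *
plan([.5917,-.2447,.1],-94.4,1)
```

```text
at [ 0.5925 -0.2419  0.1864] turn/row [-0.0008  0.0007  0.0041] total shift 0.086
[0.0029, 0.0007, 0.0864]
```

Emit:
arm_command:
  increments:
    - [1,0.0029,0.0007,0,0,0,0.004]
    - [1,0,0,0.02,0,0,0]
    - [1,0,0,0.02,0,0,0]
    - [1,0,0,0.02,0,0,0]
    - [1,0,0,0.02,0,0,0]
    - [1,0,0,0.02,0,0,0]
    - [1,0,0,0.007,0,0,0]
    - [1,0,0,0.002,0,0,0]
    - [1,0,0,0,0,0,0]
    - [1,0,0,0,0,0,0]

```text
clock: 21.65
tcp_pos: [0.591, -0.2466, 0.0772]
tcp_rot: [-2.131, 2.308, 0.0]
ft_force: [-0.1, 4.9, -4.8]
opening: 0.0171
```

Emit:
arm_command:
  increments:
    - [1,-0.001,0,0,0,0,0]
    - [1,-0.001,0,0,0,0,0]
    - [1,0,0,0.0006,0,0,0]
    - [1,0,0,0.0004,0,0,0]
    - [1,0,0,0,0,0,0]
    - [0.6,0,0,0,0,0,0]
    - [0,0,0,0,0,0,0]
    - [0,0,0,0,0,0,0]
    - [0,0,0,0,0,0,0]
    - [0,0,0,0,0,0,0]

```text
clock: 22.9
tcp_pos: [0.5911, -0.2455, 0.076]
tcp_rot: [2.131, -2.309, 0.0]
ft_force: [-0.3, -0.1, 0.2]
opening: 0.0855
```

Run:
```python
from h import *
plan([.5917,-.2447,.155],-97,3)
plan([.471,-.235,.155],-97,3)
```

```text
at [ 0.5911 -0.2455  0.076 ] turn/row [-0.0001 -0.0001  0.014 ] total shift 0.079
[-0.0003, -0.0002, -0.0263]
[-0.0003, -0.0002, -0.0263]
[-0.0003, -0.0002, -0.0263]
at [ 0.5911 -0.2455  0.076 ] turn/row [-0.0001 -0.0001  0.014 ] total shift 0.144
[-0.0003, 0.0402, -0.0263]
[0.0003, 0.0402, -0.0263]
[0.0008, 0.0402, -0.0263]
```

Emit:
arm_command:
  increments:
    - [0,0,0,-0.025,0,0,0]
    - [0,0,0,-0.035,0,0,0]
    - [0,0,0,-0.029,0,0,0]
    - [0,0,0.02,0,0,0,0.013]
    - [0,0,0.04,0,0,0,0.013]
    - [0,0,0.04,0,0,0,0]
    - [0,0.0005,0.02,0,0,0,0]
    - [0,0,0,0,0,0,0]
    - [0,0,0,0,0,0,0]
    - [0,0,0,0,0,0,0]

```text
clock: 24.15
tcp_pos: [0.4727, -0.2342, 0.1651]
tcp_rot: [-2.101, 2.335, -0.001]
ft_force: [0.1, 0.2, -0.2]
opening: 0.0853
```

Run:
```python
from h import *
from cell import telemetry,cams
import pickle
o=telemetry.get_obs();c=cams.camera("wrist");pickle.dump((o,c),open("w6.pkl","wb"))
plan([.471,-.235,.165],-96.3,1)
u=wproj(c,o,[[.4711,-.2349,.099],[.590,-.2446,.115]]);print(u)
i=c["img"];U,V=u[0].astype(int)
z=cv2.convertScaleAbs(cv2.resize(i[V-40:V+40,U-30:U+30],None,fx=7,fy=7,interpolation=cv2.INTER_CUBIC),alpha=1.7);print(V-40,U-30)
U,V=u[1].astype(int);a=max(V-50,0)
y=cv2.convertScaleAbs(cv2.resize(i[a:a+112,U-35:U+35],None,fx=5,fy=5,interpolation=cv2.INTER_CUBIC),alpha=1.7);print(a,U-35)
cv2.imwrite("pics/w6.png",np.hstack([z,y]))
```

```text
at [ 0.4725 -0.2341  0.165 ] turn/row [-0.0008  0.0002  0.0045] total shift 0.002
[0.0011, 0.0014, -0.0]
[[313.8003619  264.65331964]
 [308.11107269  50.98547015]]
224 283
0 273
```

View pics/w6.png

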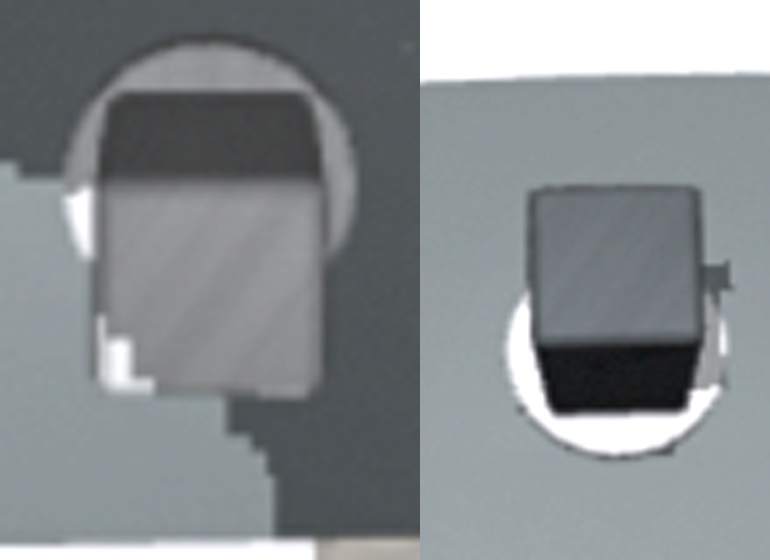

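The drift stands upright with its collar on the rack. The bolt head is centred at (312.7,265), within 1 mm of the estimate.

Emit:
arm_command:
  increments:
    - [0,0.0005,0.0013,0,-0.001,0,0.01]
    - [0,0,0,0.025,0,0,0]
    - [0,0,0,0.035,0,0,0]
    - [0,0,0,0.03,0,0,0]
    - [0,0,0,0.005,0,0,0]
    - [0,0,0,0,0,0,0]
    - [0.6,0,0,0,0,0,0]
    - [1,0,0,0,0,0,0]
    - [1,0,0,0,0,0,0]
    - [1,0,0,0,0,0,0]
  force: 80

```text
clock: 25.45
tcp_pos: [0.4706, -0.235, 0.0706]
tcp_rot: [2.088, -2.346, 0.001]
ft_force: [-1.0, 0.7, 1.8]
opening: 0.0188
```

Run:
```python
from cell import telemetry
o=telemetry.get_obs();print(o["tcp_pos"],o["ft_force"],o["opening"])
```

```text
[ 0.47055189 -0.23496048  0.07064506] [-1.02782884  0.6520168   1.76533002] 0.01876877591362854
```

Emit:
arm_command:
  increments:
    - [1,0,0,-0.02,0,0,0]
    - [1,0,0,-0.035,0,0,0]
    - [1,0,0,-0.045,0,0,0]
    - [1,-0.03,0,-0.01,0,0,0]
    - [1,-0.05,0,0,0,0,0]
    - [1,-0.058,0,0,0,0,0]
    - [1,-0.058,0,0,0,0,-0.01]
    - [1,-0.058,0,0,0,0,-0.01]
    - [1,-0.03,0,0,0,0,-0.01]
    - [1,0,0,0,0,0,0]

```text
clock: 26.7
tcp_pos: [0.5015, 0.0511, 0.1799]
tcp_rot: [-2.13, 2.309, 0.003]
ft_force: [-0.5, -1.2, -1.6]
opening: 0.019
```

Emit:
arm_command:
  increments:
    - [1,0,0,0,0,0,0]
    - [1,0,0,0,0,0,0]
    - [1,0,0,0,0,0,0]
    - [1,0,0,0,0,0,0]
    - [1,0,0,0,0,0,0]
    - [1,0,0,0,0,0,0]
    - [1,0,0,0,0,0,0]
    - [1,0,0,0,0,0,0]
    - [1,0,0,0,0,0,0]
    - [1,0,0,0,0,0,0]

```text
clock: 27.95
tcp_pos: [0.502, 0.0476, 0.1799]
tcp_rot: [2.123, -2.315, -0.001]
ft_force: [-0.1, 0.7, -1.5]
opening: 0.019
```

Run:
```python
from h import *
from cell import telemetry,cams
import pickle
o=telemetry.get_obs();c=cams.camera("wrist");pickle.dump((o,c),open("w7.pkl","wb"))
print(o["tcp_pos"],o["ft_force"],R.from_rotvec(o["tcp_rot"]).as_matrix().round(3).tolist())
u=wproj(c,o,[[.5796,.0548,.07]]);print(u)
Rm=R.from_rotvec(o["tcp_rot"]).as_matrix()
i=c["img"];U,V=u[0].astype(int);a=max(V-30,0)
f=lambda x,n:cv2.convertScaleAbs(cv2.resize(x,None,fx=n,fy=n,interpolation=cv2.INTER_CUBIC),alpha=1.8)
z=f(i[a:a+60,U-30:U+30],6);print("hole crop",a,U-30)
y=f(i[230:320,275:347],6);z=cv2.copyMakeBorder(z,0,540-360,0,0,cv2.BORDER_CONSTANT)
cv2.imwrite("pics/w7.png",np.hstack([z,y]))
for s,r in((0,.006),(.004,.008),(.028,.014),(.033,.014)):
    b=o["tcp_pos"]+Rm[:,2]*(.0366-s)
    print(s,((wproj(c,o,[b]+[b+r*(Rm[:,0]*np.cos(t)+Rm[:,1]*np.sin(t)) for t in(0,np.pi,-np.pi/2)])-[275,230])*6+[360,0]).round(0).tolist())
```

```text
[0.5019721  0.04759102 0.1799214 ] [-0.12374915  0.68254641 -1.48789858] [[-0.086, -0.996, -0.001], [-0.996, 0.086, -0.0], [0.0, 0.001, -1.0]]
[[291.35780632 131.61605261]]
hole crop 101 261
0 [[584.0, 301.0], [654.0, 301.0], [514.0, 301.0], [584.0, 236.0]]
0.004 [[584.0, 319.0], [679.0, 318.0], [489.0, 319.0], [584.0, 229.0]]
0.028 [[584.0, 438.0], [772.0, 437.0], [395.0, 438.0], [584.0, 261.0]]
0.033 [[584.0, 467.0], [778.0, 466.0], [390.0, 466.0], [584.0, 286.0]]
```

View pics/w7.png

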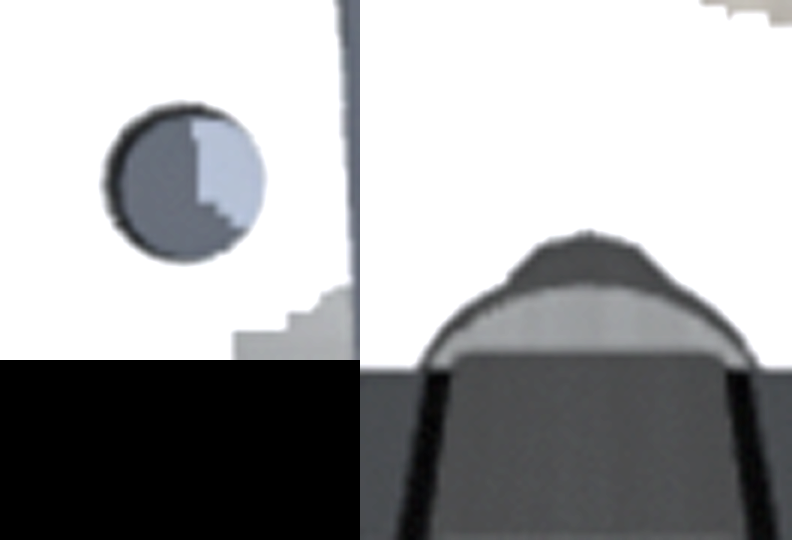

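Both holes are now in line (bright clear circle, centre (291.7,131.4)), with the bolt centred in the hand.

Run:
```python
from h import *
plan([.5798,.0548,.12],-94,5)
```

```text
at [0.502  0.0476 0.1799] turn/row [ 0.0002 -0.     -0.0033] total shift 0.098
[-0.0028, -0.0154, 0.012]
[-0.0027, -0.0154, 0.012]
[-0.0027, -0.0154, 0.012]
[-0.0026, -0.0154, 0.012]
[-0.0026, -0.0154, 0.012]
```

Emit:
arm_command:
  increments:
    - [1,-0.0028,-0.0154,0,0,0,-0.003]
    - [1,-0.0027,-0.0154,0.01,0,0,-0.003]
    - [1,-0.0027,-0.0154,0.01,0,0,-0.003]
    - [1,-0.0026,-0.0154,0.015,0,0,-0.003]
    - [1,-0.0026,-0.0154,0.015,0,0,-0.003]
    - [1,0,0,0.01,0,0,0]
    - [1,0,0,0,0,0,0]
    - [1,0,0,0,0,0,0]
    - [1,0,0,0,0,0,0]
    - [1,0,0,0,0,0,0]

```text
clock: 29.25
tcp_pos: [0.5799, 0.0546, 0.1205]
tcp_rot: [2.141, -2.299, 0.001]
ft_force: [-0.0, 0.5, -1.9]
opening: 0.0186
```

Emit:
arm_command:
  increments:
    - [1,0,0,0.006,0,0,0]
    - [1,0,0,0.006,0,0,0]
    - [1,0,0,0.0015,0,0,0]
    - [1,0,0,0.0015,0,0,0]
    - [1,0,0,0.0015,0,0,0]
    - [1,0,0,0.0015,0,0,0]
    - [1,0,0,0.0015,0,0,0]
    - [1,0,0,0.0015,0,0,0]
    - [1,0,0,0.0015,0,0,0]
    - [1,0,0,0,0,0,0]

```text
clock: 30.5
tcp_pos: [0.5796, 0.0547, 0.0972]
tcp_rot: [2.14, -2.298, -0.001]
ft_force: [-0.4, 0.2, -1.4]
opening: 0.0186
```

Emit:
arm_command:
  increments:
    - [1,0,0,0.0015,0,0,0]
    - [1,0,0,0.0015,0,0,0]
    - [1,0,0,0.0015,0,0,0]
    - [1,0,0,0.0015,0,0,0]
    - [1,0,0,0.002,0,0,0]
    - [1,0,0,0.002,0,0,0]
    - [1,0,0,0.002,0,0,0]
    - [1,0,0,0.002,0,0,0]
    - [1,0,0,0,0,0,0]
    - [1,0,0,0,0,0,0]

```text
clock: 31.75
tcp_pos: [0.5798, 0.0548, 0.0834]
tcp_rot: [2.141, -2.299, -0.001]
ft_force: [-0.3, -0.2, -1.9]
opening: 0.0189
```

No contact force. 4.8 mm to go.

Emit:
arm_command:
  increments:
    - [1,0,0,0.0015,0,0,0]
    - [1,0,0,0.0015,0,0,0]
    - [1,0,0,0.001,0,0,0]
    - [1,0,0,0.0004,0,0,0]
    - [1,0,0,0.0003,0,0,0]
    - [1,0,0,0.0003,0,0,0]
    - [1,0,0,0.0003,0,0,0]
    - [1,0,0,0,0,0,0]
    - [1,0,0,0,0,0,0]
    - [1,0,0,0,0,0,0]

```text
clock: 33.0
tcp_pos: [0.5797, 0.0547, 0.0787]
tcp_rot: [2.14, -2.298, -0.0]
ft_force: [-2.4, 0.1, 5.6]
opening: 0.0187
```

Emit:
arm_command:
  increments:
    - [1,0,0,0.0003,0,0,0]
    - [1,0,0,0,0,0,0]
    - [1,0,0,0,0,0,0]
    - [0.6,0,0,0,0,0,0]
    - [0,0,0,0,0,0,0]
    - [0,0,0,0,0,0,0]
    - [0,0,0,0,0,0,0]
    - [0,0,0,-0.015,0,0,0]
    - [0,0,0,-0.035,0,0,0]
    - [0,0,0,-0.035,0,0,0]

```text
clock: 34.25
tcp_pos: [0.5798, 0.055, 0.1645]
tcp_rot: [2.141, -2.298, -0.001]
ft_force: [0.7, -0.9, -0.1]
opening: 0.0854
```

Emit:
arm_command:
  increments:
    - [0,0,0.02,-0.03,0,0,0]
    - [0,0,0.03,-0.01,0,0,0]
    - [0,0,0.02,0,0,0,0]
    - [0,0,0,0,0,0,0]
    - [0,0,0,0,0,0,0]
    - [0,0,0,0,0,0,0]
    - [0,0,0,0,0,0,0]
    - [0,0,0,0,0,0,0]
    - [0,0,0,0,0,0,0]
    - [0,0,0,0,0,0,0]

```text
clock: 35.5
tcp_pos: [0.51, 0.0597, 0.2028]
tcp_rot: [2.14, -2.299, -0.001]
ft_force: [-0.7, 0.2, 0.1]
opening: 0.0852
```

Run:
```python
from h import *
from cell import telemetry,cams
import pickle
o=telemetry.get_obs();c=cams.camera("wrist");t=cams.camera("top");print(o["clock"],o["tcp_pos"],o["ft_force"],o["opening"])
u=wproj(c,o,[[.5798,.0546,.103],[.59,-.2446,.115]]);print(u)
i=c["img"];U,V=u[0].astype(int);a=max(V-40,0)
f=lambda x,n:cv2.convertScaleAbs(cv2.resize(x,None,fx=n,fy=n,interpolation=cv2.INTER_CUBIC),alpha=1.7)
w=f(i,.75)[:360,:]
z=cv2.resize(f(i[a:a+90,U-40:U+40],4),(320,360))
cv2.imwrite("pics/w8.png",np.hstack([w,z]))
K=c["mtx"];T=np.eye(4);T[:3,:3]=R.from_rotvec(o["tcp_rot"]).as_matrix();T[:3,3]=o["tcp_pos"];T=T@c["hand_eye"]
v,uu=np.mgrid[a:a+90,U-40:U+40];D=c["depth"][v,uu];x=(np.stack([uu,v],-1)-K[:2,2])/K[0,0];th=np.linalg.norm(x,axis=-1);k=np.tan(th)/th
P=np.stack([x[...,0]*k*D,x[...,1]*k*D,D],-1)@T[:3,:3].T+T[:3,3];Z=P[...,2]
m=(Z>.095)&(Z<.12);print("head top z",np.median(Z[m]),m.sum(),P[m].mean(0));m=(Z>.072)&(Z<.08);print("flange z",np.median(Z[m]),m.sum());m=(Z>.064)&(Z<.0725);print("plate z",np.median(Z[m]))
m=(Z>.095)&(Z<.12);q=P[m];print("tilt plane",np.linalg.lstsq(np.c_[q[:,:2]-q[:,:2].mean(0),np.ones(len(q))],q[:,2],rcond=None)[0])
```

```text
35.5 [0.50998643 0.05972495 0.20275218] [-0.70804151  0.15444901  0.1475869 ] 0.08516497945324894
[[312.35198001 141.34212093]
 [657.57809151 136.39087791]]
head top z 0.10613588001341129 975 [0.57996933 0.05449157 0.10611438]
flange z 0.07432496449885201 220
plate z 0.06934193927762133
tilt plane [-0.01505614 -0.00421969  0.10611438]
```

View pics/w8.png

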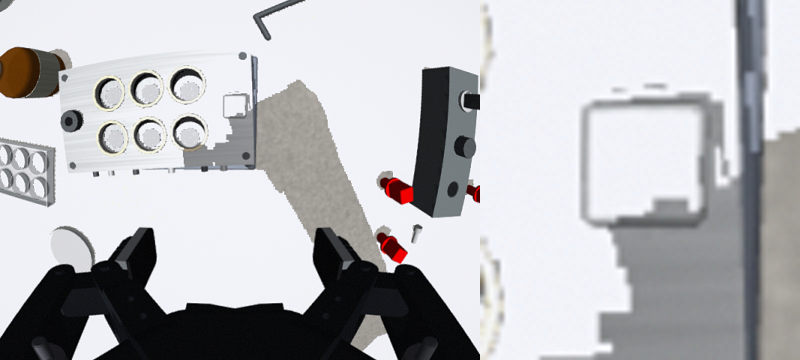

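The bolt is seated. Its head top is 36.8 mm above the plate (37 expected), its flange is 5.0 mm above it, and the head shows no significant tilt. The drift is upright in the rack.

```bash
python3 -c "
from cell import finish_job
print(finish_job())"
```

```text
the job is handed in; nothing more can be done
None
```

The job is done and handed in at about 35.5 s of the 72 s allowed; no verdict is reported.

- **Lining up the holes:** the foot's hole lay about 8 mm from the plate's hole, towards world +x, seen through the plate's hole and confirmed by depth. I worked the drift down until its collar sat on the plate. It stopped within 0.1 mm of the predicted height, with about 12 N of downward force at the end of a move.
- **Drift back in the rack:** it stands upright in its original rack hole. It touched the side of that hole lightly on the way in (about 5 N), and I corrected that by about 2 mm before releasing it.
- **Bolt:** both holes looked in line before I fitted it. It went in with no contact force until the flange landed, at about 8 N. With the hand clear, the head top measured 36.8 mm above the plate (37 expected) and the flange 5.0 mm (5 expected), with no significant tilt.

No check failed. Forces were read at the end of each move, so a brief peak within a move would not show. I also did not re-measure the items to be left alone. The last wrist picture showed nothing out of place, but not all of them were in view.

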